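Shut off the air in the carving-bench valve box

ROBOT

A 6-joint arm with a two-finger parallel gripper is mounted at the origin on the work surface. World frame = base frame: x ahead of the robot, y to its left, z up, the work surface at z = 0. Lengths are in m, angles in rad, forces in N, time in s.
With the tool pointing down it reaches from about 0.35 to 0.975 m from the base axis. Payload 4.9 kg.
Tool frame: the origin (TCP) lies at the very end of the fingers, on their centre line; the grasp point (between the pads) lies 19 mm behind it; z points along the fingers, x is the direction in which the jaws open and shut, and the axes are right-handed (so a half turn about z gives the same grasp; the last joint's range is limited). The gripper opens to 85 mm and grips with 20 to 120 N. Pads are 22 mm wide; open, the fingers measure 114 mm over their backs; the gripper's body (76 mm by 85 mm) begins 54 mm behind the grasp point. The pads swing forward as they close: fully open they stand 13 mm farther back than shut.
Start: joints at [-1.231, 0.053, 1.613, -0, 1.476, -0.119], TCP at [0.277, -0.56, 0.231] pointing down, gripper open.
Joint ranges: [-3.01, 3.01], [-1.01, 2.22], [0.06, 2.58], [-1.02, 4.17], [0.09, 2.62], [-3.14, 3.14]. Speed limits (rad/s): [2.57, 2.57, 3.14, 3.14, 3.14, 3.14].

INTERFACE

Orientations are given as a rotation vector (axis times angle).
In Python, from station import ctrl, get_image, calibration, job gives the robot as it stands.
- The arm moves only by the tool jog_arm, never from a script. Its argument "deltas" is a list of rows, each a list of 3 entries, a list of its own where there are three numbers: the turn, a rotation vector about the tool's x, y, z in degrees, then the shift along the tool's x, y, z in m, then the finger opening in m, from 0 to 0.0854. In form: [[[ax, ay, az], [tx, ty, tz], gripper], ...]. A call has 1 to 12 rows; each row is the pose to reach, as a shift and turn from the pose commanded when the call began, along the tool's axes at that moment; what a row does not reach only later rows make up. A row lasts 1/12 s, in which the tool goes at most 41.7 mm and 7.16 degrees, less where a joint would pass 70% of its speed; a pose out of reach is approached as far as the arm can. A call with a gripper value outside its range is refused whole. The fingers move at their own pace and stop on an object; "squeeze" is the grip in N (left out, the last holds). Time passes only in rows, so rows that repeat a pose let the fingers close. It gives the time, the measured TCP pose, the force and the opening at its end, in the units of the state.
- ctrl.get_obs(): the state, without advancing time (a new reading comes with each control period).
- get_image(name): name is "scene" or "top" or "wrist"; returns the picture (384x512x3 uint8, red, green, blue); there is no depth.
- calibration(name): a dict with "mtx" (3x3 intrinsics, pixels), "origin" and "rotation" of the camera in the world; the wrist camera has in their place "tool_from_camera" (4x4, takes a point from camera to tool coordinates, whose origin is the TCP and whose axes are the tool frame's). Camera axes: x right, y up, looking along -z (the intrinsics and any distortion apply to the point x, -y, -z); pixel columns grow to the right and rows downward; lengths in m; the calibration is good to about 2 mm. A picture is of the moment at which its call begins: read the wrist's pose just before it. calibration takes no time and is no camera call.
- job.finish_job(): hands the job in, once; it reports no verdict.
The state is a dict: "t": time; "q": joint angles; "dq": joint speeds; "effort": joint torques, N m; "tool_pos": TCP position; "tool_rot": TCP orientation; "contact_force": force on the tool from outside, world axes, zero at the start; "wrist_torque": the same for the moment, N m; "opening": finger opening in m.
Only numpy, scipy, OpenCV 4.12 (cv2) and the standard library are available. Lean on these libraries where they do the work, as an engineer would, in place of code of your own. Each camera call takes 0.05 s, during which the arm holds its last target.

TASK

Shut off the air to the carving tools: push the valve box's aluminium cover by its yellow lip so that it slides all the way aside along its rails, then push the red valve handle that it uncovers round to its shut stop. Slide the cover, do not lift it off; leave the white handle open, leave the tools and things round the box where they are, and finish clear of everything.

Things in the scene. Friction and masses are not known exactly. Their poses are not given: they have to be found in the camera images.
- box: Blue steel valve box fixed on the bench, 244 (x) by 344 (y) mm, rim 75 mm high. Origin: centre of its underside, z up; yaw within 0.3 rad of square. At -y an open well (x -108 to 108, y -160 to -10 mm, floor 6 mm up); at +y a closed flat deck at rim height. Guide rails on the long sides and end stops rise to 85 mm.
- cover: Loose aluminium plate, 232 (x) by 160 (y) by 5 mm, 0.35 to 0.7 kg, lying on the rim between the rails (2 mm play), axes as the box's. Origin: centre of its underside, 75 mm up. Slides along the box's y by friction only: over the well at box y = -84 mm (starts there or up to 15 mm further along); well fully open at y = +84 mm, at the end stop over the deck.
- lip (a point): Centre of the yellow upright lip across the middle of the cover: 80 long (x), 10 thick (y), 24 high, from the plate's top at 80 to 104 mm above the bench; this point is 92 mm up. Push its -y face towards the box's +y.
- red_valve: Brass quarter-turn valve with the red handle, fixed in the well; it and the white one exchange places, at box x = -58 or +37 mm, both at y = -45 mm. Origin on the handle's vertical pivot axis, at the well floor (6 mm above the bench); axes parallel to the box's.
- red_handle (a joint): Angle of the red handle about its vertical pivot, rad, counter-clockwise from above: 0 = open, pointing along the box's -y (along the pipe); 1.571 = shut, at its stop, pointing along the box's +x (across the pipe). Starts at 0 to 0.3; it turns stiffly (about 0.07 N m) and stays where it is left.
- red_tip (a point): Outer end of the red handle at mid height (57 mm above the bench), 62 mm from the pivot axis. The handle is a straight bar 12 mm thick and 18 mm high (48 to 66 mm above the bench), with a 24 mm round hub. Below it, apart from the valve body and its pipe (up to 36 mm and 33 mm above the bench), the well is empty.
- white_valve: The same valve with a white handle, to be left alone. Origin on its pivot axis at the well floor.
- white_handle (a joint): Angle of the white handle, same sense and range as the red one's; starts at 0 to 0.3 and must stay there.
- white_tip (a point): Outer end of the white handle at mid height, as for the red one.
- hammer: Loose stone hammer, 240 mm long, lying on the bench left of the box (+y). Bystander.
- chisel_a: Loose steel chisel, about 200 mm long, 12 mm thick, lying beyond the box's far side. Bystander.
- chisel_b: Loose steel chisel, about 180 mm long, 12 mm thick, lying right of the box (-y). Bystander.
- rasp: Loose rasp with a wooden grip, 260 mm long, 24 mm high, lying beyond the deck's far corner. Bystander.
- wax_tin: Loose tin, 70 mm across, 50 mm high, standing near the box's left near corner. Bystander.
- tool_cup: Loose terracotta cup, 80 mm across, 90 mm high, standing beyond the box's right far corner. Bystander.
- stone_chip: Loose piece of marble, 50 by 35 by 32 mm, lying right of the box, near the robot. Bystander.

How it is judged:
On the way, in this order (a step that is already met when the one before it is completed fails the run):
1. the cover is slid aside over the deck, the well open (y of cover in the frame of box above 0.066 m and value of joint red_handle below 0.6 rad), for 0.2 s.
2. the red handle is pushed round to its shut stop (value of joint red_handle above 1.45 rad), for 0.2 s.
At the end, for the whole second after the job is handed in: The cover lies flat and still on the box between its rails, slid to within 18 mm of the end stop over the deck; the red handle is within 0.12 rad (7 degrees) of its shut stop; the white handle's tip is within 15 mm, and every bystander within 30 mm, of where it was (y of cover in the frame of box above 0.066 m and z of cover in the frame of box between 0.071 and 0.079 m and angle between cover's own z axis and vertical below 0.04 rad and linear speed of cover below 0.01 m/s and value of joint red_handle above 1.45 rad and value of joint white_handle below 0.45 rad and distance of white_tip from where it was at the start of the episode below 0.015 m and distance of each of hammer, chisel_a, chisel_b, rasp, wax_tin, tool_cup, stone_chip from where it was at the start of the episode below 0.03 m); the robot touches nothing.
It fails at once if the cover is lifted or tipped instead of slid (z of cover in the frame of box above 0.085 m or angle between cover's own z axis and vertical above 0.1 rad).
It fails at once if the white handle is moved (distance of white_tip from where it was at the start of the episode above 0.02 m).
It fails at once if a bystander is picked up, pushed about or knocked over (distance of any of hammer, chisel_a, chisel_b, rasp, wax_tin, tool_cup, stone_chip from where it was at the start of the episode above 0.035 m or angle between any of tool_cup, wax_tin's own z axis and vertical above 0.5 rad).
It also fails if it takes over 51 s, if anything falls off the work surface, if the arm or the gripper's body presses on something with over 40 N, if the wrist force passes 120 N, or if a joint passes its speed limit or range.

## Working session

There is one attempt and no reset: what is moved stays moved. The work goes in short steps, Python scripts to look and compute and a tool call to move; the robot and the scene stay as the last step left them, time stands still between calls to the robot, and variables do not carry over. Pictures are saved under pics/ and viewed, and the job is handed in when it is done.

Besides the shell and the picture viewer there is one more tool, called in YAML: its name, and indented under it one key for each argument. jog_arm: Moves the arm, as the interface text tells. Its arguments: {"type":"object","properties":{"deltas":{"type":"array","items":{"type":"array"}},"squeeze":{"type":"number"}},"required":["deltas"]}

```bash
ls; mkdir -p pics
python3 - <<'E'
from station import ctrl,get_image,calibration
import cv2
for n in("scene","top","wrist"):
    im=get_image(n); cv2.imwrite(f"pics/{n}0.png",im[:,:,::-1]); c=calibration(n); print(n,c)
o=ctrl.get_obs();print(o)
E
```

```text
pics
scene {'mtx': array([[473.86132891,   0.        , 257.95612746],
       [  0.        , 473.86132891, 182.91099927],
       [  0.        ,   0.        ,   1.        ]]), 'origin': array([ 1.07614478, -0.67032467,  1.1203131 ]), 'rotation': array([0.65979956, 0.21482576, 0.62091205])}
top {'mtx': array([[353.57688364,   0.        , 258.66148915],
       [  0.        , 353.57688364, 188.05925983],
       [  0.        ,   0.        ,   1.        ]]), 'origin': array([ 0.43373418, -0.00292758,  0.89055228]), 'rotation': array([ 0.14048959, -0.10444429, -1.54054711])}
wrist {'mtx': array([[326.24311393,   0.        , 255.49224555],
       [  0.        , 326.24311393, 194.24079976],
       [  0.        ,   0.        ,   1.        ]]), 'tool_from_camera': array([[ 9.99999639e-01,  8.06224181e-04,  2.69277914e-04,
         5.67505657e-04],
       [ 8.49932971e-04, -9.52529430e-01, -3.04445337e-01,
        -7.84621092e-02],
       [ 1.10439447e-05,  3.04445456e-01, -9.52529771e-01,
        -1.43828517e-01],
       [ 0.00000000e+00,  0.00000000e+00,  0.00000000e+00,
         1.00000000e+00]])}
{'t': 0.15, 'q': array([-1.23101409e+00,  5.32289793e-02,  1.61397750e+00,  2.02511778e-06,
        1.47600329e+00, -1.18969499e-01]), 'dq': array([ 7.13437492e-04, -1.52984951e-03, -4.43371108e-03, -1.37750457e-03,
        6.31746679e-05, -1.38421610e-03]), 'effort': array([ 1.35095619e-03, -3.94241202e+01, -3.70723200e+01, -4.76301545e-05,
        4.62433789e-03,  1.70307680e-05]), 'tool_pos': array([ 0.27662291, -0.55990776,  0.23033136]), 'tool_rot': array([-2.66748691e+00,  1.65763563e+00,  1.98051718e-03]), 'contact_force': array([ 0.15538237, -0.12898118, -0.44346855]), 'wrist_torque': array([0.00248774, 0.02824429, 0.0127577 ]), 'opening': 0.08523194059098825}
```

View pics/scene0.png

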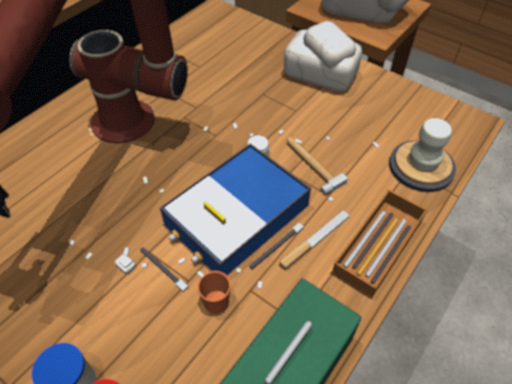

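View pics/top0.png

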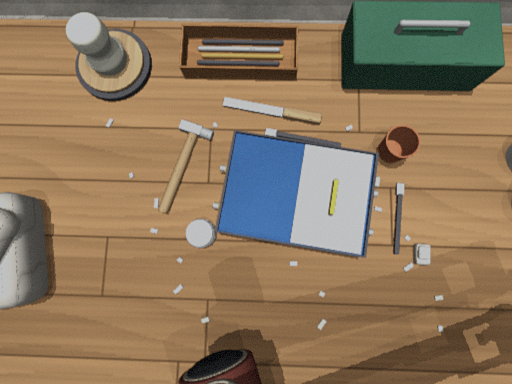

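The scene shows the box mid-frame, with the white/grey plate at its -y end. In the top view (up = +x, left = +y) the plate's corners are near (304,143), (376,155), (364,254) and (291,243), the lip is at (334,197) and the blue deck is to the left of the plate.

```bash
cat > h.py <<'E'
import numpy as np,cv2
from scipy.spatial.transform import Rotation as R
from station import ctrl,get_image,calibration
def cam(n,obs=None):
    c=calibration(n)
    if n!="wrist": return c["mtx"],np.array(c["origin"]),R.from_rotvec(c["rotation"]).as_matrix()
    T=np.eye(4);T[:3,:3]=R.from_rotvec(obs["tool_rot"]).as_matrix();T[:3,3]=obs["tool_pos"]
    M=T@c["tool_from_camera"];return c["mtx"],M[:3,3],M[:3,:3]
def ray(C,uv,z):
    K,o,Rm=C;uv=np.atleast_2d(uv).astype(float)
    p=np.c_[(uv[:,0]-K[0,2])/K[0,0],(uv[:,1]-K[1,2])/K[1,1],np.ones(len(uv))]*[1,-1,-1]
    d=p@Rm.T;return o+d*((z-o[2])/d[:,2])[:,None]
def proj(C,P):
    K,o,Rm=C;p=(np.atleast_2d(P)-o)@Rm*[1,-1,-1]
    q=p@K.T;return q[:,:2]/q[:,2:]
def biggest(m):
    cs,_=cv2.findContours(m.astype(np.uint8),cv2.RETR_EXTERNAL,cv2.CHAIN_APPROX_NONE)
    return max(cs,key=cv2.contourArea)[:,0]
E
python3 - <<'E'
from h import *
for n in("top","scene"):
    im=cv2.imread(f"pics/{n}0.png");hsv=cv2.cvtColor(im,cv2.COLOR_BGR2HSV);H,S,V=cv2.split(hsv);C=cam(n)
    roi=np.zeros(H.shape,bool)
    if n=="top": roi[110:275,200:385]=1
    else: roi[140:275,155:315]=1
    for nm,m,z in(("yel",(H>22)&(H<36)&(S>150)&(V>120),.104),("plate",(S<60)&(V>130),.080),("blue",(H>100)&(H<125)&(S>120)&(V>80),.075)):
        m=(m&roi).astype(np.uint8)
        if nm=="plate": m=cv2.morphologyEx(m,cv2.MORPH_CLOSE,np.ones((9,9)));m=cv2.morphologyEx(m,cv2.MORPH_OPEN,np.ones((5,5)))
        c=biggest(m);P=ray(C,c,z)[:,:2]*1000
        r=cv2.minAreaRect(P.astype(np.float32));print(n,nm,len(c),np.round(r[0],1),np.round(r[1],1),round(r[2],1))
        print(np.round(cv2.boxPoints(r)).tolist())
    x0,y0,x1,y1=(200,110,385,275) if n=="top" else (150,140,320,290)
    cv2.imwrite(f"pics/{n}0c.png",cv2.resize(im[y0:y1,x0:x1],None,fx=3.4,fy=3.4,interpolation=cv2.INTER_CUBIC))
E
```

```text
top yel 4 [ 505.7 -145. ] [3.1 3.2] 45.8
[[503.0, -145.0], [506.0, -147.0], [508.0, -145.0], [506.0, -143.0]]
top plate 361 [ 542.1 -162.3] [183.3 234.1] 81.9
[[413.0, -236.0], [645.0, -270.0], [671.0, -88.0], [439.0, -55.0]]
top blue 332 [567.5  10.8] [165.7 236.3] 81.9
[[439.0, -55.0], [673.0, -88.0], [696.0, 76.0], [462.0, 109.0]]
scene yel 41 [ 549.9 -154.7] [ 9.5 74.5] 82.1
[[512.0, -154.0], [586.0, -165.0], [587.0, -155.0], [514.0, -145.0]]
scene plate 205 [ 546.5 -151.7] [163.1 235.8] 81.9
[[418.0, -216.0], [652.0, -249.0], [675.0, -88.0], [441.0, -54.0]]
scene blue 195 [567.   15.8] [163.7 234.7] 81.8
[[439.0, -49.0], [672.0, -82.0], [695.0, 80.0], [462.0, 113.0]]
```

View pics/top0c.png

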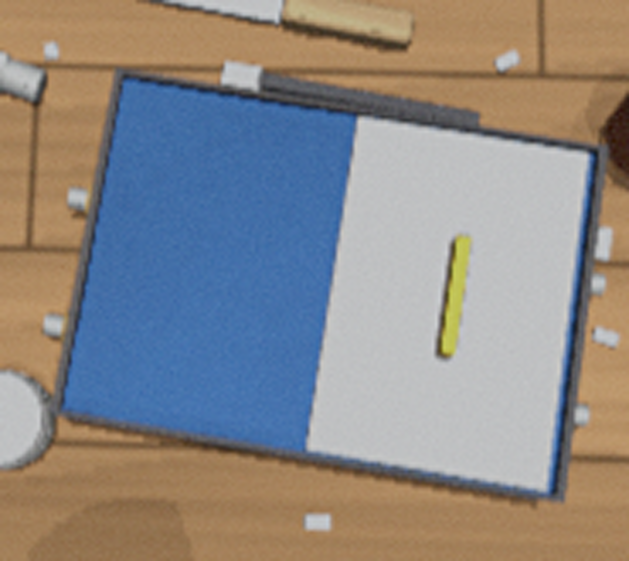

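View pics/scene0c.png

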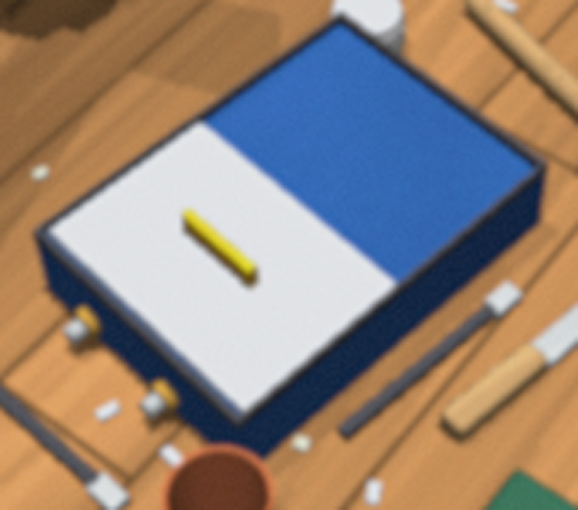

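```bash
cat >> h.py <<'E'
YAW=np.radians(-8.15)
BX=np.array([np.cos(YAW),np.sin(YAW),0]);BY=np.array([-np.sin(YAW),np.cos(YAW),0])
E
python3 - <<'E'
from h import *
C=cam("top")
uv=np.array([(118,70),(605,147),(563,498),(60,412)])/3.4+[200,110]
P=ray(C,uv,.085)*1000;print(np.round(P,1),P.mean(0))
e=[P[1]-P[0],P[2]-P[3],P[1]-P[2],P[0]-P[3]]
for v in e: print(np.linalg.norm(v),np.degrees(np.arctan2(v[1],v[0])))
C2=cam("scene");uv=np.array([(340,18),(545,165),(240,420),(38,235)])/3.4+[150,140]
P2=ray(C2,uv,.085)*1000;print(np.round(P2,1),P2.mean(0))
for a,b in((0,1),(1,2),(2,3),(3,0)):
    v=P2[b]-P2[a];print(np.linalg.norm(v),np.degrees(np.arctan2(v[1],v[0])))
uv=np.array([(462,236),(447,356)])/3.4+[200,110];L=ray(C,uv,.104)*1000;print("lip",L)
o=ctrl.get_obs();print(R.from_rotvec(o["tool_rot"]).as_matrix().round(3))
E
```

```text
[[ 697.1   78.2   85. ]
 [ 649.6 -257.7   85. ]
 [ 412.6 -224.8   85. ]
 [ 459.3  107.7   85. ]] [554.63938121 -74.13414073  85.        ]
339.2508900514989 -98.05504102910875
335.7506374441002 -97.99931601470304
239.3063596916067 -7.911181122397886
239.66724506453158 -7.074528133280609
[[ 468.5  107.4   85. ]
 [ 703.7   77.4   85. ]
 [ 655.9 -255.8   85. ]
 [ 422.3 -224.7   85. ]] [562.5923219  -73.92155971  85.        ]
237.07623858342242 -7.261623290650321
336.58764310708636 -98.16317044069267
235.60598782270384 172.41725007858247
335.2472656934756 82.0851553779241
lip [[ 581.69165826 -156.24845045  104.        ]
 [ 501.90426609 -146.07203072  104.        ]]
[[ 0.443 -0.897 -0.001]
 [-0.897 -0.443  0.002]
 [-0.002 -0.    -1.   ]]
```

The box centre comes out at about (0.558, -0.073), yaw about -7.9°, and the lip at about (0.546, -0.152). I'm moving above the -y side of the lip with the fingers closed and squared to the box.

jog_arm:
  deltas:
    - [[0,0,6],[-0.02,-0.035,0.0],0]
    - [[0,0,12],[-0.04,-0.07,0.0],0]
    - [[0,0,17],[-0.06,-0.105,0.0],0]
    - [[0,0,23],[-0.08,-0.14,0.0],0]
    - [[0,0,28],[-0.1,-0.175,0.0],0]
    - [[0,0,34.2],[-0.12,-0.21,0.0],0]
    - [[0,0,34.2],[-0.14,-0.245,0.0],0]
    - [[0,0,34.2],[-0.16,-0.28,0.0],0]
    - [[0,0,34.2],[-0.18,-0.315,0.0],0]
    - [[0,0,34.2],[-0.195,-0.35,0.01],0]
    - [[0,0,34.2],[-0.205,-0.38,0.02],0]
    - [[0,0,34.2],[-0.213,-0.4,0.03],0]

```text
t: 1.15
tool_pos: [0.5426, -0.1897, 0.201]
tool_rot: [-2.065, 2.366, -0.0]
contact_force: [-0.7, 0.3, 0.2]
opening: 0.0003
```

Run:
```python
from h import *
o=ctrl.get_obs();im=get_image("wrist");cv2.imwrite("pics/w1.png",im[:,:,::-1])
print(o["t"],o["tool_pos"],o["q"],o["contact_force"],o["opening"]);print(R.from_rotvec(o["tool_rot"]).as_matrix().round(3))
C=cam("wrist",o)
hsv=cv2.cvtColor(im,cv2.COLOR_RGB2HSV);H,S,V=cv2.split(hsv)
m=(H>22)&(H<36)&(S>130)&(V>90);c=biggest(m);P=ray(C,c,.104)[:,:2]*1000
r=cv2.minAreaRect(P.astype(np.float32));print(r,cv2.boxPoints(r))
```

```text
1.15 [ 0.54262987 -0.18965461  0.20095197] [-4.65999653e-01 -4.60770949e-02  1.76301651e+00  6.51189673e-04
  1.42406786e+00  1.24041683e+00] [-0.66150654  0.31358563  0.17836624] 0.00025114248118698304
[[-0.135 -0.991  0.001]
 [-0.991  0.135  0.   ]
 [-0.    -0.001 -1.   ]]
((577.4485473632812, -156.2406463623047), (8.688833236694336, 14.395663261413574), 84.12861633300781) [[ 569.84406 -159.82596]
 [ 584.16425 -161.29858]
 [ 585.05304 -152.65533]
 [ 570.73285 -151.18271]]
```

View pics/w1.png

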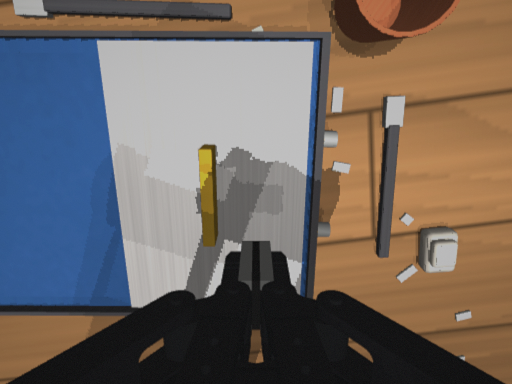

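The wrist view shows the lip spanning (208,147) to (209,246), partly in shadow, with the closed fingertips near (256,243). The box's edges line up with the image axes.

Run:
```python
from h import *
o=ctrl.get_obs();C=cam("wrist",o)
def box(p): d=p/1000-np.array([.558,-.073,0]);return (np.c_[d@BX,d@BY]*1000).round(1)
L=ray(C,[(202,147),(203,246),(215,147),(216,246)],.104)*1000;print(L.round(1),box(L))
B=ray(C,[(100,41),(316,41),(311,180),(308,300)],.080)*1000;print("plate",B.round(1),box(B))
B=ray(C,[(328,33),(314,300)],.085)*1000;print("rail outer",B.round(1),box(B))
print("tcp",box(o["tool_pos"][None]*1000))
```

```text
[[ 586.5 -153.4  104. ]
 [ 507.4 -139.4  104. ]
 [ 585.2 -162.8  104. ]
 [ 506.  -149.8  104. ]] [[ 39.6 -75.5]
 [-40.7 -72.9]
 [ 39.7 -85. ]
 [-40.6 -83.4]]
plate [[ 669.8  -89.    80. ]
 [ 648.5 -245.9   80. ]
 [ 543.8 -233.5   80. ]
 [ 427.5 -221.1   80. ]] [[ 113.     0. ]
 [ 114.1 -158.3]
 [   8.7 -160.9]
 [-108.2 -165.1]]
rail outer [[ 652.  -253.8   85. ]
 [ 430.5 -226.1   85. ]] [[ 118.7 -165.7]
 [-104.5 -169.7]]
tcp [[   1.2 -115.2]]
```

jog_arm:
  deltas:
    - [[0,0,0],[0,0,0.035],0]
    - [[0,0,0],[0,0,0.07],0]
    - [[0,0,0],[0,0,0.1],0]
    - [[0,0,0],[0,0,0.113],0]
    - [[0,0,0],[0,0,0.113],0]
    - [[0,0,0],[-0.008,0,0.113],0]
    - [[0,0,0],[-0.016,0,0.113],0]
    - [[0,0,0],[-0.024,0,0.113],0]
    - [[0,0,0],[-0.032,0,0.113],0]

```text
t: 1.95
tool_pos: [0.5472, -0.1613, 0.0911]
tool_rot: [-2.063, 2.369, -0.009]
contact_force: [-1.4, -5.5, 2.7]
opening: 0.0
```

jog_arm:
  deltas:
    - [[0,0,0],[-0.01,0,0],0]
    - [[0,0,0],[-0.02,0,0],0]
    - [[0,0,0],[-0.03,0,0],0]
    - [[0,0,0],[-0.04,0,0],0]
    - [[0,0,0],[-0.05,0,0],0]
    - [[0,0,0],[-0.06,0,0],0]
    - [[0,0,0],[-0.07,0,0],0]
    - [[0,0,0],[-0.08,0,0],0]

```text
t: 2.62
tool_pos: [0.5584, -0.082, 0.0911]
tool_rot: [-2.063, 2.368, -0.01]
contact_force: [1.2, -7.4, 1.1]
opening: -0.0001
```

Run:
```python
from h import *
im=get_image("scene");cv2.imwrite("pics/s2.png",im[:,:,::-1])
```

```text
(no output)
```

View pics/s2.png

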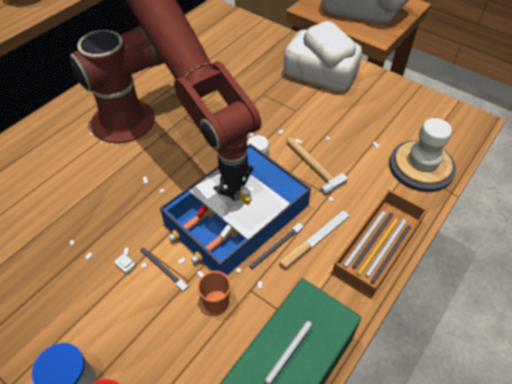

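The scene view shows the cover sliding flat in its rails, with the red handle at about (202,214) and the white one at about (225,234). I'll push on to the stop, slowing at the end.

jog_arm:
  deltas:
    - [[0,0,0],[-0.01,0,0],0]
    - [[0,0,0],[-0.02,0,0],0]
    - [[0,0,0],[-0.03,0,0],0]
    - [[0,0,0],[-0.04,0,0],0]
    - [[0,0,0],[-0.048,0,0],0]
    - [[0,0,0],[-0.054,0,0],0]
    - [[0,0,0],[-0.058,0,0],0]
    - [[0,0,0],[-0.061,0,0],0]
    - [[0,0,0],[-0.064,0,0],0]
    - [[0,0,0],[-0.066,0,0],0]
    - [[0,0,0],[-0.068,0,0],0]

```text
t: 3.58
tool_pos: [0.5675, -0.0153, 0.0907]
tool_rot: [-2.063, 2.369, -0.009]
contact_force: [0.6, -7.1, 3.9]
opening: 0.0003
```

jog_arm:
  deltas:
    - [[0,0,0],[-0.002,0,0],0]
    - [[0,0,0],[-0.004,0,0],0]
    - [[0,0,0],[-0.005,0,0],0]
    - [[0,0,0],[-0.005,0,0],0]

```text
t: 3.92
tool_pos: [0.5682, -0.0101, 0.0907]
tool_rot: [-2.063, 2.368, -0.008]
contact_force: [0.9, -6.2, 2.8]
opening: -0.0004
```

jog_arm:
  deltas:
    - [[0,0,0],[-0.002,0,0],0]
    - [[0,0,0],[-0.003,0,0],0]
    - [[0,0,0],[-0.004,0,0],0]

```text
t: 4.17
tool_pos: [0.5682, -0.0071, 0.0907]
tool_rot: [2.063, -2.367, 0.009]
contact_force: [-2.5, -10.0, 5.1]
opening: 0.0
```

jog_arm:
  deltas:
    - [[0,0,0],[0.012,0,0],0]
    - [[0,0,0],[0.03,0,0],0]
    - [[0,0,0],[0.04,0,-0.035],0]
    - [[0,0,0],[0.06,0.01,-0.075],0]
    - [[0,0,0],[0.09,0.03,-0.11],0]
    - [[0,0,0],[0.12,0.05,-0.14],0]
    - [[0,0,0],[0.14,0.07,-0.16],0]
    - [[0,0,0],[0.14,0.08,-0.17],0]
    - [[0,0,0],[0.14,0.08,-0.17],0]

```text
t: 4.92
tool_pos: [0.4685, -0.1344, 0.2638]
tool_rot: [-2.057, 2.369, -0.012]
contact_force: [1.2, -0.6, 0.9]
opening: -0.0001
```

Run:
```python
from h import *
o=ctrl.get_obs();np.save("o3.npy",o,allow_pickle=True)
for n in("wrist","top","scene"):
    im=get_image(n);cv2.imwrite(f"pics/{n}3.png",im[:,:,::-1])
    if n!="wrist":
        x0,y0,x1,y1=(200,110,385,275) if n=="top" else (150,140,320,290)
        cv2.imwrite(f"pics/{n}3c.png",cv2.resize(im[y0:y1,x0:x1,::-1],None,fx=3.4,fy=3.4,interpolation=cv2.INTER_CUBIC))
print(o["t"],o["tool_pos"],o["contact_force"])
```

```text
4.9167 [ 0.46846743 -0.13441283  0.26376614] [ 1.21887937 -0.61870941  0.91410869]
```

View pics/wrist3.png

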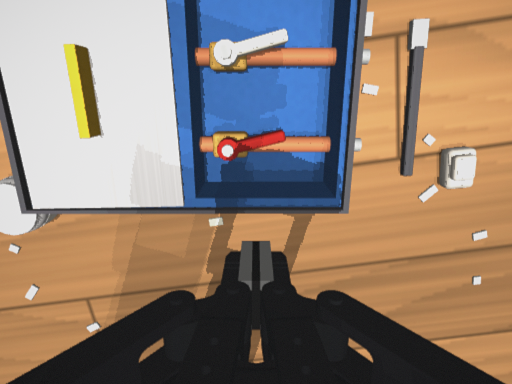

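View pics/top3c.png

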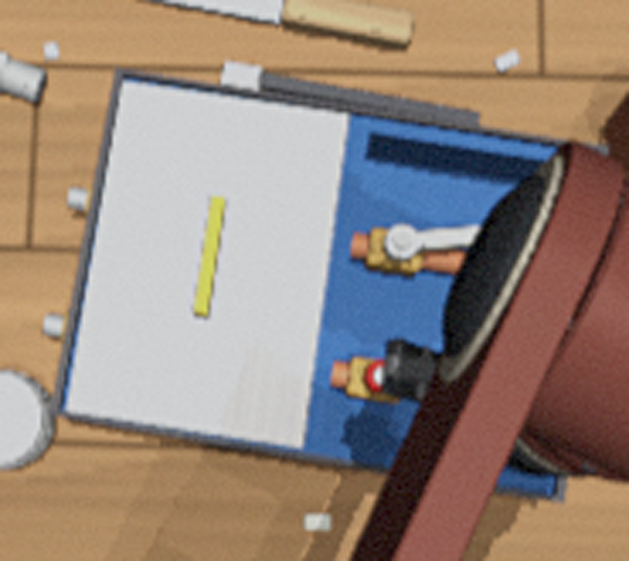

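View pics/scene3c.png

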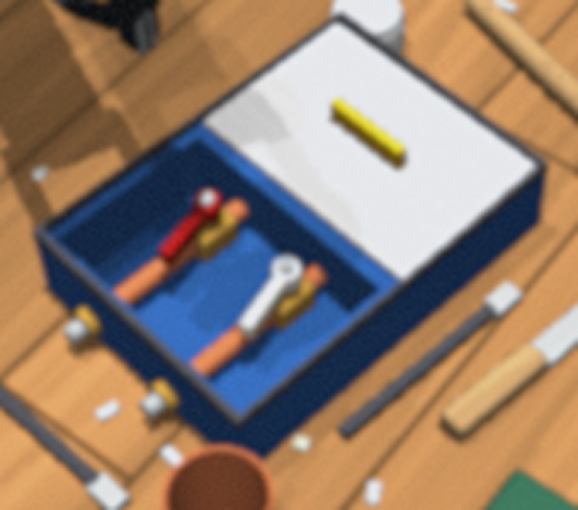

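The cover lies against the end stop. In the wrist view the red pivot is at (228,150) with its tip at (284,136), the white pivot is at (226,51) with its tip at (286,36). Red is therefore the near valve (x = -58).

Run:
```python
from h import *
o=np.load("o3.npy",allow_pickle=True).item();C=cam("wrist",o)
def box(p): d=p/1000-np.array([.558,-.073,0]);return (np.c_[d@BX,d@BY]*1000).round(1)
P=ray(C,[(228,150),(284,136),(226,51),(286,36)],.066)*1000;print(P.round(1),box(P))
for a,b in((0,1),(2,3)):
    d=P[b]-P[a];print(np.linalg.norm(d),np.arctan2(d@BX,-(d@BY)))
C=cam("scene");uv=np.array([(207,195),(170,252),(287,268),(250,328)])/3.4+[150,140]
P=ray(C,uv,.066)*1000;print(P.round(1),box(P))
print(R.from_rotvec(o["tool_rot"]).as_matrix().round(3), box(o["tool_pos"][None]*1000))
```

```text
[[ 492.4 -109.    66. ]
 [ 498.6 -169.1   66. ]
 [ 587.5 -123.1   66. ]
 [ 592.4 -182.    66. ]] [[ -59.9  -45. ]
 [ -45.2 -103.6]
 [  36.3  -45.4]
 [  49.5 -103. ]]
60.44550086167017 0.24503440726379278
59.12833271218585 0.22590846533497544
[[ 492.4 -103.4   66. ]
 [ 506.1 -164.9   66. ]
 [ 590.4 -120.6   66. ]
 [ 602.8 -181.7   66. ]] [[ -60.6  -39.4]
 [ -38.3  -98.4]
 [  38.8  -42.5]
 [  59.8 -101.2]]
[[-0.14  -0.99   0.008]
 [-0.99   0.14  -0.003]
 [ 0.002 -0.008 -1.   ]] [[-79.9 -73.5]]
```

jog_arm:
  deltas:
    - [[0,0,0],[0.012,0.002,0.01],0]
    - [[0,0,0],[0.0245,0.003,0.04],0]
    - [[0,0,0],[0.0245,0.003,0.07],0]
    - [[0,0,0],[0.0245,0.003,0.1],0]
    - [[0,0,0],[0.0245,0.003,0.13],0]
    - [[0,0,0],[0.0245,0.003,0.15],0]
    - [[0,0,0],[0.0245,0.003,0.165],0]
    - [[0,0,0],[0.0245,0.003,0.165],0]

```text
t: 5.73
tool_pos: [0.4588, -0.1536, 0.0868]
tool_rot: [2.062, -2.365, -0.018]
contact_force: [0.3, 0.1, -0.1]
opening: 0.0002
```

Run:
```python
from h import *
o=ctrl.get_obs();d=o["tool_pos"]-[.558,-.073,0];print(d@BX,d@BY,o["tool_pos"])
im=get_image("wrist");cv2.imwrite("pics/w4.png",im[:,:,::-1])
im=get_image("scene");cv2.imwrite("pics/s4c.png",cv2.resize(im[120:290,130:320,::-1],None,fx=3.4,fy=3.4,interpolation=cv2.INTER_CUBIC))
```

```text
-0.08675157979273516 -0.09389381404452864 [ 0.45881371 -0.15364717  0.08681157]
```

View pics/w4.png

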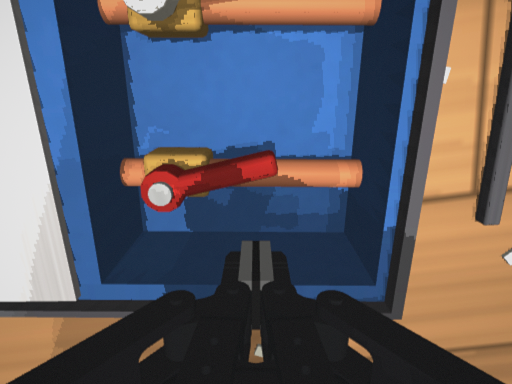

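View pics/s4c.png

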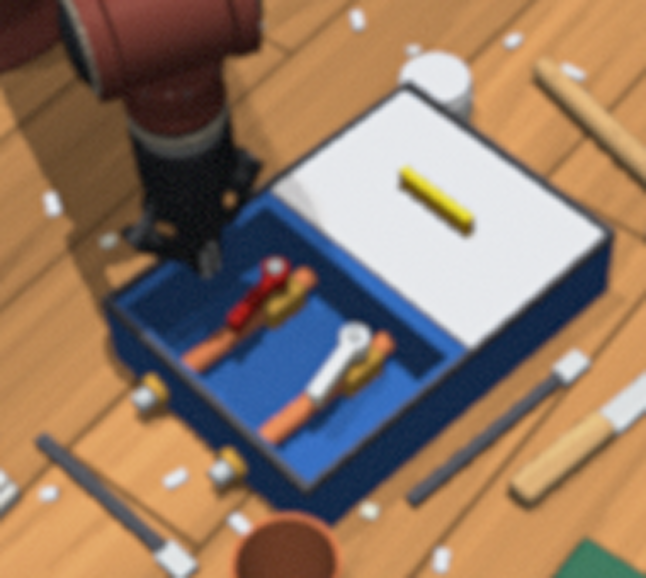

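jog_arm:
  deltas:
    - [[0,0,0],[0.004,-0.004,0.02],0]
    - [[0,0,0],[0.004,-0.004,0.038],0]
    - [[0,0,0],[0.004,-0.004,0.043],0]
    - [[0,0,0],[0.004,-0.004,0.043],0]
    - [[0,0,0],[0.005,-0.012,0.043],0]
    - [[0,0,0],[0.005,-0.02,0.043],0]
    - [[0,0,0],[0.004,-0.025,0.043],0]
    - [[0,0,0],[0.0026,-0.03,0.043],0]
    - [[0,0,0],[0,-0.035,0.043],0]
    - [[0,0,0],[-0.003,-0.04,0.043],0]
    - [[0,0,0],[-0.003,-0.04,0.043],0]

```text
t: 6.75
tool_pos: [0.5038, -0.1591, 0.051]
tool_rot: [-2.063, 2.368, -0.003]
contact_force: [0.1, -0.8, 0.0]
opening: -0.0001
```

Run:
```python
from h import *
o=ctrl.get_obs();d=o["tool_pos"]-[.558,-.073,0];print(d@BX,d@BY,o["tool_pos"])
im=get_image("wrist");cv2.imwrite("pics/w5.png",im[:,:,::-1])
```

```text
-0.04143938154874564 -0.09290621700279252 [ 0.50380828 -0.15909323  0.05102354]
```

View pics/w5.png

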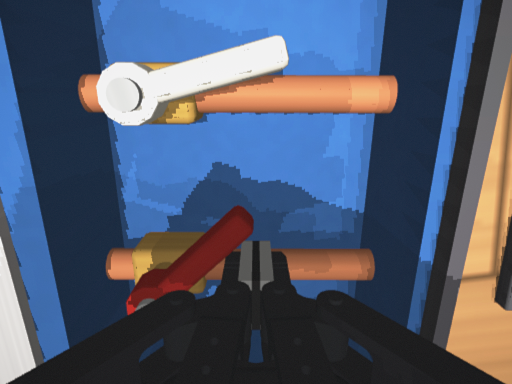

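The wrist view shows the fingers at about (255,250) pushing the red handle, which is now at roughly 0.75 rad. The white handle at about (200,75) is untouched, so I'm continuing the arc.

jog_arm:
  deltas:
    - [[0,0,0],[-0.005,-0.003,0.003],0]
    - [[0,0,0],[-0.01,-0.005,0.004],0]
    - [[0,0,0],[-0.015,-0.008,0.004],0]
    - [[0,0,0],[-0.0195,-0.01,0.004],0]
    - [[0,0,0],[-0.024,-0.011,0.004],0]
    - [[0,0,0],[-0.027,-0.0115,0.004],0]
    - [[0,0,0],[-0.029,-0.0115,0.004],0]
    - [[0,0,0],[-0.029,-0.0115,0.004],0]

```text
t: 7.47
tool_pos: [0.518, -0.1317, 0.0464]
tool_rot: [-2.063, 2.369, -0.001]
contact_force: [2.1, -4.2, -0.4]
opening: 0.0004
```

Run:
```python
from h import *
o=ctrl.get_obs();d=o["tool_pos"]-[.558,-.073,0];print(d@BX,d@BY,o["tool_pos"])
im=get_image("wrist");cv2.imwrite("pics/w6.png",im[:,:,::-1])
```

```text
-0.03129590745055646 -0.06382003909475663 [ 0.51797271 -0.13173881  0.04642222]
```

View pics/w6.png

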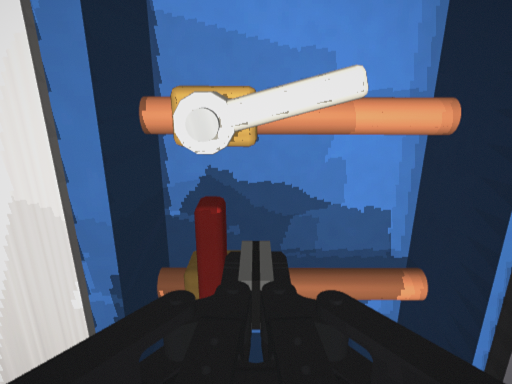

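The red handle now lies nearly across the pipe, at about (210,245). I'll press on a little to the stop.

jog_arm:
  deltas:
    - [[0,0,0],[-0.002,0,0],0]
    - [[0,0,0],[-0.004,0,0],0]
    - [[0,0,0],[-0.005,0,0],0]
    - [[0,0,0],[-0.005,0,0],0]

```text
t: 7.85
tool_pos: [0.518, -0.1313, 0.0466]
tool_rot: [2.06, -2.364, 0.011]
contact_force: [-1.4, -18.8, -2.7]
opening: 0.0001
```

The force rose to 19 N with no further travel, so the handle is at its stop. I'm backing off, rising and moving aside to check.

jog_arm:
  deltas:
    - [[0,0,0],[0.01,0,0],0]
    - [[0,0,0],[0.025,0,0],0]
    - [[0,0,0],[0.03,0,-0.01],0]
    - [[0,0,0],[0.03,0,-0.04],0]
    - [[0,0,0],[0.03,0,-0.075],0]
    - [[0,0,0],[0.03,0.01,-0.11],0]
    - [[0,0,0],[0.03,0.03,-0.15],0]
    - [[0,0,0],[0.03,0.05,-0.19],0]
    - [[0,0,0],[0.03,0.07,-0.21],0]
    - [[0,0,0],[0.03,0.08,-0.21],0]
    - [[0,0,0],[0.03,0.08,-0.21],0]

```text
t: 8.77
tool_pos: [0.4346, -0.1452, 0.2597]
tool_rot: [-2.061, 2.367, -0.007]
contact_force: [-0.2, -0.2, -0.6]
opening: -0.0001
```

Run:
```python
from h import *
o=ctrl.get_obs();np.save("o7.npy",o,allow_pickle=True)
im=get_image("wrist");cv2.imwrite("pics/w7.png",im[:,:,::-1])
im=get_image("scene");cv2.imwrite("pics/s7.png",im[:,:,::-1])
print(o["t"],o["tool_pos"],o["contact_force"])
```

```text
8.7667 [ 0.43462443 -0.14523292  0.25974991] [-0.153292   -0.21722904 -0.5560971 ]
```

View pics/w7.png

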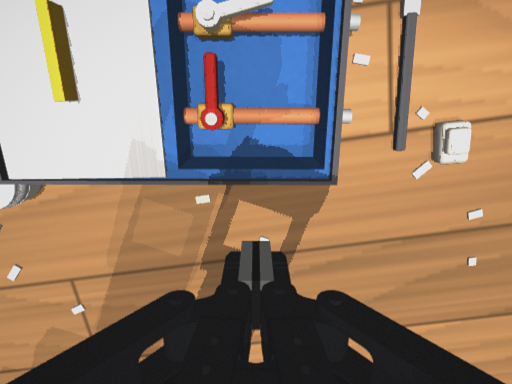

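View pics/s7.png

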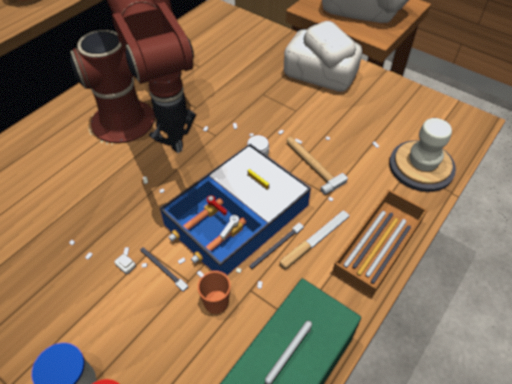

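In the wrist view the red pivot is at (211,119) and its tip at (210,54), so the handle points across the pipe. The white handle sits as before, and the scene view shows the bystanders unmoved. A quick numeric check comes before handing in.

Run:
```python
from h import *
o=np.load("o7.npy",allow_pickle=True).item();C=cam("wrist",o)
im=cv2.imread("pics/w7.png");H,S,V=cv2.split(cv2.cvtColor(im,cv2.COLOR_BGR2HSV))
m=((H<6)|(H>174))&(S>180)&(V>70);m[130:]=0;c=biggest(m)
P=ray(C,c,.066)[:,:2];vx,vy,_,_=cv2.fitLine(P[P[:,0]>np.percentile(P[:,0],45)].astype(np.float32),cv2.DIST_L2,0,.01,.01).ravel()
if vx<0: vx,vy=-vx,-vy
d=np.array([vx,vy,0]);print("red angle",np.arctan2(d@BX,-(d@BY)))
a=cv2.imread("pics/scene0.png");b=cv2.imread("pics/s7.png");df=cv2.absdiff(a,b).max(2)>60
n,l,s,ce=cv2.connectedComponentsWithStats(df.astype(np.uint8));print([list(map(int,x)) for x in s[1:] if x[4]>12])
C=cam("scene");Hs,Ss,Vs=cv2.split(cv2.cvtColor(b,cv2.COLOR_BGR2HSV));m=(Hs>22)&(Hs<36)&(Ss>150)&(Vs>120);m[:,320:]=0;m[:140]=0;m[280:]=0
r=cv2.minAreaRect((ray(C,biggest(m),.104)[:,:2]*1000).astype(np.float32));q=np.array([*r[0],0])/1000-[.558,-.073,0];print("lip box y",q@BY)
```

```text
red angle 1.5644744608912107
[[0, 0, 67, 42, 1223], [110, 0, 63, 64, 1514], [158, 2, 18, 21, 173], [169, 23, 25, 47, 449], [116, 34, 7, 9, 31], [71, 40, 7, 10, 31], [0, 48, 21, 34, 295], [82, 51, 13, 5, 19], [73, 57, 8, 18, 34], [82, 58, 7, 9, 26], [168, 59, 5, 5, 13], [167, 67, 4, 7, 17], [180, 70, 8, 18, 94], [80, 79, 11, 10, 73], [134, 80, 15, 15, 105], [143, 93, 53, 38, 1064], [161, 132, 5, 5, 15], [158, 136, 25, 17, 149], [0, 141, 129, 169, 5157], [163, 145, 7, 5, 19], [164, 146, 144, 115, 7991], [141, 151, 13, 19, 70], [174, 173, 11, 18, 81], [0, 185, 11, 33, 230], [153, 205, 10, 22, 125], [32, 233, 6, 6, 16]]
lip box y 0.08175490899862589
```

```bash
python3 -c "
from station import job;print(job.finish_job())"
```

```text
the job is handed in; nothing more can be done
None
```

The air is shut off: the cover is slid aside, the red handle is at its shut stop, and I handed the job in at about 9 s of the 51 s allowed. No verdict is reported.

I pushed the cover by the -y face of its lip along the rails until the force rose at the end stop. It turned out the red valve is the near one, at box x = -58 mm. I pushed its handle round with the closed fingers until the force reached 19 N with no further travel, then backed off and rose clear.

Last checks from the pictures:
- **Cover:** the lip measures at box y of about +82 mm, against 84 mm at the stop, and the cover looks flat between the rails.
- **Red handle:** it measures about 1.56 rad, against 1.571 at the stop.
- **White handle:** it looks unmoved from about 0.23 rad. I judged this by eye at the end and did not measure it again.
- **Bystanders:** a before-and-after comparison of the scene view shows changes only at the box, the arm and the shadows.
- **Robot:** it ended about 0.26 m up beside the box, with contact force under 1 N.

The only disagreement was about 6–8 mm in x between the top and scene cameras. I used the wrist view for the valve positions instead.

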